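# Lay the alignment block down and seat it in the guide's corner

## Robot

A 7-joint arm with a two-finger parallel gripper is mounted at the origin on a cart in front of the work surface, level with it; the furniture and walls round the work are solid. World frame = base frame: x ahead of the robot, y to its left, z up, the work surface at z = 0. Lengths are in m, angles in degrees, forces in N, time in s.
With the tool pointing down it reaches from about 0.425 to 0.875 m from the base axis. Payload 4.7 kg.
Tool frame: the origin (TCP) lies at the very end of the fingers, on their centre line; the grasp point (between the pads) lies 19 mm behind it; z points along the fingers, y is the direction in which the jaws open and shut (so a half turn about z gives the same grasp; the last joint's range is limited). The gripper opens to 87 mm and grips with 3 to 60 N. Pads are 19 mm wide; open, the fingers measure 117 mm over their backs; the gripper's body (75 mm by 190 mm) begins 51 mm behind the grasp point.
Start: joints at [-64.796, 18.392, -4.016, 83.108, 1.295, 78.541, -3.26], TCP at [0.269, 0.592, 0.223] pointing down, gripper open.
Joint ranges: [-163.93, 163.93], [-17.29, 119.83], [-79.2, 71.16], [3.27, 140.29], [-89.18, 269.18], [5.43, 117.66], [-154.24, 154.24]. Speed limits (degrees/s): [147.25, 147.25, 180, 180, 180, 180, 180].

## Interface

Orientations are given as [roll, pitch, yaw] about the fixed x, y, z axes, in that order (R = Rz(yaw) Ry(pitch) Rx(roll)).
In Python, from cell import * gives the robot as it stands.
- The arm moves only by the tool drive_tool, never from a script. Its argument "moves" is text: rows parted by semicolons, each of 5 numbers parted by spaces: the shift along the tool's x, y, z in m, then the turn about the tool's z in degrees, then the gripper's target within -1 to 1 (fully open at 1, half-way at 0, shut at -1). In form: x y z yaw fingers; .... A call has exactly 8 rows; each row is the pose to reach, as a shift and turn from the pose commanded when the call began, along the tool's axes at that moment; what a row does not reach only later rows make up. A row lasts 1/10 s, in which the tool goes at most 50 mm and 8.59 degrees, less where a joint would pass 70% of its speed; a pose out of reach is approached as far as the arm can. A call with a gripper value outside its range is refused whole. The fingers move at their own pace and stop on an object; "grip_force" is the grip in N (left out, the last holds). Time passes only in rows, so rows that repeat a pose let the fingers close, or fill a call up. It gives the time, the measured TCP pose, the force and the opening at its end, in the units of the state.
- get_obs(): the state, without advancing time (a new reading comes with each control period).
- read_camera(name): name is "scene" or "top" or "wrist"; returns (picture, depth): 400x640x3 uint8, red, green, blue; 400x640 float32, m along the optical axis (not along the pixel's ray), 0 where there is no reading.
- calibration(name): a dict with "intrinsics" (3x3 intrinsics, pixels), "k1" (the pictures are not rectified: a ray, as slopes to the right and down, at radius r is drawn at 1 + k1 r^2 times it, then the intrinsics apply), "cam_to_world" (4x4, takes a point from camera to world coordinates); the wrist camera has in their place "T_tool_cam" (4x4, takes a point from camera to tool coordinates, whose origin is the TCP and whose axes are the flange's). Camera axes: x right, y up, looking along -z (the intrinsics and any distortion apply to the point x, -y, -z); pixel columns grow to the right and rows downward; lengths in m; the calibration is good to about 2 mm. A picture is of the moment at which its call begins: read the wrist's pose just before it. calibration takes no time and is no camera call.
- sign_off(): hands the job in, once; it reports no verdict.
Trained networks look in the newest picture that a camera, given by its name, has taken for a name from the list of things; names that differ only in an ending like _2 or _b are one class to them, and where a whole thing is asked for, a point or a joint stands for the part that bears it (a point fixed in the world has none). Each returns a list of dicts, best first, with "conf" (0 to 1); they miss things now and then, are a little off and sometimes report something else, mostly with a low value. They report only what shows in the picture. A call takes as long as a camera call.
- search_frame(camera, name): "uv" ([column, row] in pixels, amid what is visible of it).
- pinpoint(camera, name): "uv" ([column, row] in pixels: a listed point, or the origin of a listed thing).
The state is a dict: "time_s": time; "qpos": joint angles; "joint_velocities": joint speeds; "effort": joint torques, N m; "tool_pos": TCP position; "tool_rot": TCP orientation; "force": force on the tool from outside, world axes, zero at the start; "wrist_torque": the same for the moment, N m; "grip_width": finger opening in m.
Only numpy, scipy, OpenCV 4.12 (cv2) and the standard library are available. Lean on these libraries where they do the work, as an engineer would, in place of code of your own. Each camera call takes 0.05 s, during which the arm holds its last target. There are 200 camera calls.

## Task

The small metal alignment block with two pins on one face is standing on its end on the green conveyor belt, too tall to pass under the shield of the tunnel. Push it over with the fingertips so that it lies flat on the belt with its pins pointing up, then push it until it is fully home in the corner of the metal guide that is clamped along the right-hand edge of the belt (the side next to the cabinet): its long side flush against the guide bar and its leading end against the small end stop near the tunnel. Only push it, do not lift or carry it, and leave the bolt and the nut plate on the side beam where they are.

Things in the scene. Friction and masses are not known exactly. Their poses are not given: they have to be found in the camera images.
- gauge_block: metal block 36 x 80 x 20 mm (own x, y, z), 0.2 kg; two solid pins, 6 mm thick, 12 mm long, on one 36 x 80 face, on its centre line 27 mm either side of the middle. Origin: centre of the opposite face; own z points out of the pin face, y along the length. It starts standing on an end (own y down), pins facing away from the tunnel, turned up to 45 degrees towards the guide: push from the pin side
- block_center (a point): centre of the block's 36 x 80 x 20 mm body (pins not counted), same axes: 40 mm above the belt standing, 10 mm lying (its top then 20 mm, pin tops 32 mm above the belt). Pushed above half height it tips; past 15 degrees it falls by itself and its centre lands about 50 mm further on. Lying, it slides with friction 0.5 to 0.7
- side_guide: fixed L-shaped guide on the belt's right edge seen from the robot: bar 8 mm thick, top 28 mm above the belt; at its tunnel end an end stop juts 22 mm out over the belt, 23 mm high; the bar reaches 100 mm back from its middle. Two 8 mm rods (35 mm above the belt) hold it from clamps on the side beam (50 mm above the belt). Place and angle differ each time. Origin: on the belt below guide_face
- guide_face (a point): point on the guide bar's face towards the belt, 10 mm above the belt (belt top: z = 15 mm). Own x runs along the bar towards the tunnel, y from the bar's face level across the belt. The end stop's face is at x = 100 mm; the block fully home has its centre at x = 60, y = 18 mm here. The tunnel's shield (lower edge 39 mm above the belt, solid above) crosses at about x = 90 to 120 mm
- hex_bolt: bystander, leave alone: steel hex bolt, 42 x 18 x 16 mm, lying on the conveyor's flat side beam (top at z = 35 mm) between the guide's two clamps; origin at the centre of its underside
- nut_plate: bystander, leave alone: steel T-nut plate, 14 x 40 x 8 mm, lying on the same side beam, nearer the tunnel; origin at the centre of its underside

How it is judged (in metres and radians):
On the way, in this order (a step that is already met when the one before it is completed fails the run):
1. the block lies flat on the belt, pins up (angle between gauge_block's own z axis and vertical below 0.12 rad and height (world z) of block_center below 0.031 m), for 0.2 s.
2. the lying block is home in the guide's corner (all of step 1 and y of block_center in the frame of guide_face between 0.012 and 0.0215 m and x of block_center in the frame of guide_face between 0.056 and 0.066 m and angle between the y axis of gauge_block and the x axis of guide_face, either way round below 0.07 rad), for 0.2 s.
At the end, for the whole second after the job is handed in: The block lies still and flat on the belt with its pins up, a long side against the guide bar (gap at most 3.5 mm, parallel within 0.07 rad) and its leading end against the end stop (gap at most 4 mm) (all of step 2 and linear speed of gauge_block below 0.01 m/s); the robot touches nothing.
It fails at once if the block is lifted (height (world z) of block_center above 0.067 m or (angle between gauge_block's own z axis and vertical below 0.5 rad and height (world z) of block_center above 0.052 m)).
It fails at once if a bystander is moved by more than 15 mm (distance of any of hex_bolt, nut_plate from where it was at the start of the episode above 0.015 m).
It also fails if it takes over 58 s, if anything falls off the work surface, if the arm or the gripper's body presses on something with over 40 N, if the wrist force passes 120 N, or if a joint passes its speed limit or range.

## Working session

There is one attempt and no reset: what is moved stays moved. The work goes in short steps, Python scripts to look and compute and a tool call to move; the robot and the scene stay as the last step left them, time stands still between calls to the robot, and variables do not carry over. Pictures are saved under pics/ and viewed, about 8 in all and at most 12, crops included, and the job is handed in when it is done.

Besides the shell and the picture viewer there is one more tool, called as a command line: name --argument value ..., lists and objects as JSON in quotes. drive_tool: Moves the arm, as the interface text tells. Its arguments: {"type":"object","properties":{"moves":{"type":"string"},"grip_force":{"type":"number"}},"required":["moves"]}

```bash
mkdir -p pics; cat > h.py <<'E'
from cell import *
import numpy as np, cv2
from scipy.spatial.transform import Rotation as R
def toolT():
    o=get_obs(); T=np.eye(4); T[:3,3]=o["tool_pos"]; T[:3,:3]=R.from_euler('xyz',o["tool_rot"],degrees=True).as_matrix(); return T
def c2w(n,T=None):
    c=calibration(n)
    return np.array(c["cam_to_world"]) if "cam_to_world" in c else (toolT() if T is None else T)@np.array(c["T_tool_cam"])
def ray(n,uv):
    c=calibration(n);K=np.array(c["intrinsics"],float)
    p=cv2.undistortPoints(np.array([[uv]],float),K,np.array([c["k1"],0,0,0,0.]))[0,0]
    return np.array([p[0],-p[1],-1.])
def at_z(n,uv,z,M):
    d=M[:3,:3]@ray(n,uv);o=M[:3,3];return o+d*(z-o[2])/d[2]
def at_d(n,uv,dep,M):
    u,v=int(uv[0]),int(uv[1]);return M[:3,3]+M[:3,:3]@ray(n,uv)*dep[v,u]
def proj(n,P,M):
    c=calibration(n);q=np.linalg.inv(M)@np.append(P,1);s=np.array([q[0],-q[1]])/-q[2]
    s=s*(1+c["k1"]*(s@s));K=np.array(c["intrinsics"]);return K[:2,:2]@s+K[:2,2]
def save(n,im): cv2.imwrite(n,cv2.cvtColor(im,cv2.COLOR_RGB2BGR))
E
python3 - <<'E'
from h import *
o=get_obs();print(o["time_s"],o["tool_pos"],o["tool_rot"],o["grip_width"])
ims=[]
for n in ("top","scene","wrist"):
    M=c2w(n);im,d=read_camera(n);save(f"pics/{n}0.png",im);np.save(f"pics/{n}0.npy",d)
    print(n,M[:3,3].round(3))
    for t in ("gauge_block","block_center","guide_face","side_guide","hex_bolt"):
        for r in pinpoint(n,t)[:2]:
            print(n,t,np.round(r["uv"],1),round(r["conf"],2),at_d(n,r["uv"],d,M).round(3),at_z(n,r["uv"],{"block_center":.055,"gauge_block":.055,"guide_face":.025,"side_guide":.015,"hex_bolt":.035}[t],M).round(3))
print(get_obs()["time_s"])
E
```

```text
0.0 [0.26832477 0.59142213 0.22144674] [-1.79889428e+02  8.16596079e-03  1.55605101e+02] 0.08735717286040837
top [0.227 0.381 0.903]
top gauge_block [285.6 221. ] 0.85 [0.324 0.42  0.013] [0.319 0.418 0.055]
top block_center [288.5 226.6] 0.61 [0.306 0.412 0.092] [0.309 0.413 0.055]
top side_guide [311.  199.1] 0.72 [0.363 0.373 0.013] [0.362 0.373 0.015]
top hex_bolt [362.5 202. ] 0.68 [0.351 0.283 0.045] [0.352 0.282 0.035]
scene [-0.173  0.032  0.627]
scene gauge_block [288.3 196.3] 0.9 [0.291 0.402 0.08 ] [0.313 0.419 0.055]
scene block_center [289.8 197.8] 0.87 [0.301 0.405 0.067] [0.311 0.413 0.055]
scene guide_face [317.  198.4] 0.91 [0.355 0.367 0.043] [0.371 0.377 0.025]
scene side_guide [316.5 203.4] 0.73 [0.34  0.358 0.042] [0.364 0.374 0.015]
scene hex_bolt [346.6 215.9] 0.62 [0.344 0.28  0.042] [0.35  0.283 0.035]
wrist [0.193 0.625 0.384]
wrist gauge_block [201.9 281.1] 0.93 [0.237 0.552 0.266] [0.314 0.421 0.055]
wrist block_center [194.5 280.2] 0.62 [0.235 0.549 0.266] [0.31  0.414 0.055]
0.9
```

```bash
python3 - <<'E'
import cv2,numpy as np
a=cv2.imread("pics/top0.png")[100:300,200:440];b=cv2.imread("pics/scene0.png")[100:300,200:440]
cv2.imwrite("pics/a.png",np.vstack([cv2.resize(a,(720,600)),cv2.resize(b,(720,600))])[:, :]) 
cv2.imwrite("pics/a1.png",cv2.resize(a,(720,600),interpolation=cv2.INTER_CUBIC));cv2.imwrite("pics/b1.png",cv2.resize(b,(720,600),interpolation=cv2.INTER_CUBIC))
E
```

```text
(no output)
```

View pics/a1.png

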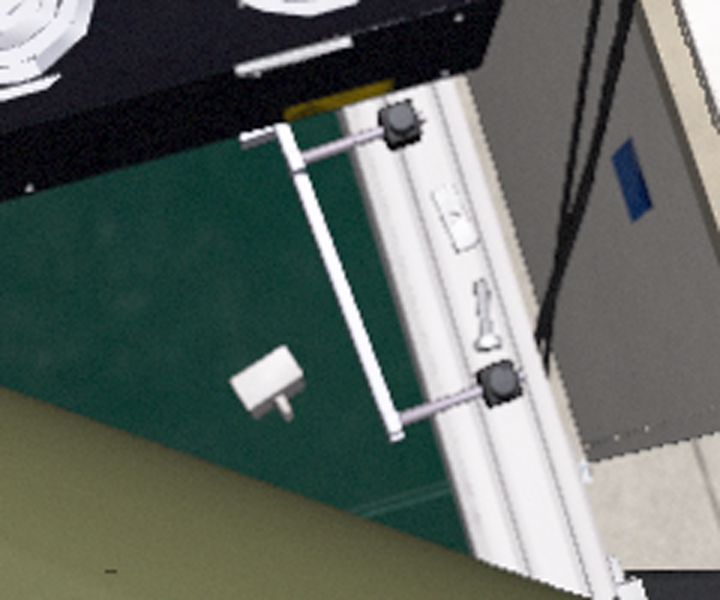

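View pics/b1.png

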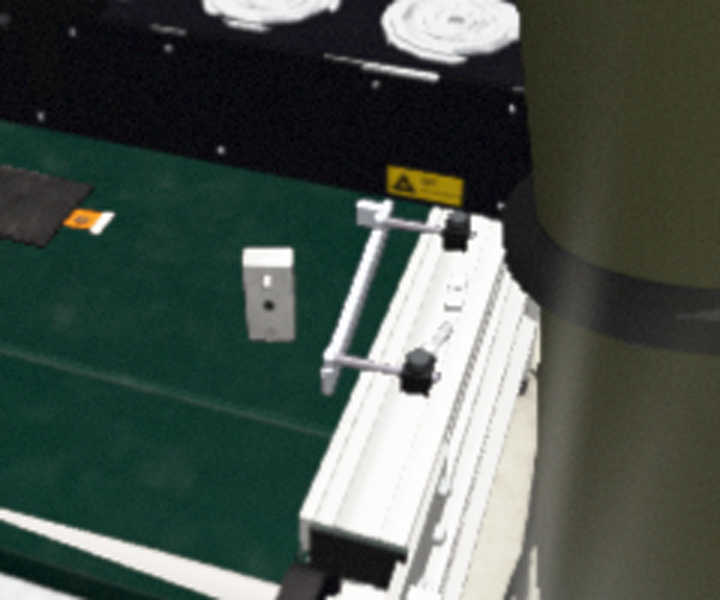

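```bash
python3 - <<'E'
from h import *
M=c2w("top");d=np.load("pics/top0.npy");c=calibration("top");K=np.array(c["intrinsics"]);print(K[0,0],c["k1"])
v,u=np.mgrid[100:300,200:440];uv=np.stack([u,v],-1).reshape(-1,1,2).astype(float)
p=cv2.undistortPoints(uv,K,np.array([c["k1"],0,0,0,0.]))[:,0]
r=np.c_[p[:,0],-p[:,1],-np.ones(len(p))]*d[100:300,200:440].reshape(-1,1)
P=r@M[:3,:3].T+M[:3,3]
uv=uv[:,0]
def sel(u0,u1,v0,v1,z0,z1):
    cu=(uv[:,0]-200)*3;cv=(uv[:,1]-100)*3
    return P[(cu>u0)&(cu<u1)&(cv>v0)&(cv<v1)&(P[:,2]>z0)&(P[:,2]<z1)]
b=sel(200,320,330,430,.085,.105);print("block top",len(b),b[:,2].mean(),cv2.minAreaRect(b[:,:2].astype(np.float32)),b.mean(0))
pin=sel(200,320,380,430,.03,.085);print("pin",len(pin),pin.mean(0))
belt=sel(100,250,250,340,-.1,.2);print("belt z",belt[:,2].mean())
g=sel(230,410,115,445,.034,.05)
s=g[:,:2];print(len(s))
# bar: points between rods
a=sel(260,400,190,400,.034,.05);m=a[:,:2].mean(0);w=np.linalg.svd(a[:,:2]-m)[2][0];w*=np.sign(w[0]) 
n=np.array([-w[1],w[0]])
print("bar mean",m,a[:,2].mean(),"dir",w,np.degrees(np.arctan2(w[1],w[0])),"width",np.percentile((a[:,:2]-m)@n,[1,50,99]))
q=(s-m)@np.c_[w,n];print("along",np.sort(q[:,0])[[0,5,-6,-1]])
e=sel(235,275,115,160,.02,.05);print("stop",((e[:,:2]-m)@np.c_[w,n]).round(4).tolist())
bc=np.array(cv2.minAreaRect(b[:,:2].astype(np.float32))[0]);print("block in bar frame",(np.array([bc-m])@np.c_[w,n]))
sd=np.load("pics/scene0.npy")
E
```

```text
494.24290431878194 -0.06977216348999324
block top 284 0.09310967148658005 ((0.30234140157699585, 0.4082956910133362), (0.030870018526911736, 0.03604327142238617), 31.917722702026367) [0.30607858 0.41066181 0.09310967]
pin 68 [0.2969361  0.40578421 0.06501117]
belt z 0.013573801430848504
1113
bar mean [0.37113551 0.35810276] 0.03997791566852593 dir [0.99747539 0.07101307] 4.072176573919458 width [-0.026472    0.00082272  0.03435203]
along [-0.09847181 -0.09647712  0.09720394  0.09819691]
stop [[0.0947, 0.0461], [0.0942, 0.0443], [0.0945, 0.0425], [0.0942, 0.0535], [0.093, 0.0516], [0.0933, 0.0498], [0.0942, 0.0481], [0.0932, 0.0462], [0.0938, 0.0445], [0.094, 0.0427], [0.0927, 0.0608], [0.0915, 0.0589], [0.0927, 0.0572], [0.0915, 0.0553], [0.0922, 0.0536], [0.0915, 0.0518], [0.0928, 0.0501], [0.0923, 0.0483], [0.0926, 0.0465], [0.0935, 0.0447], [0.0938, 0.0429], [0.0913, 0.0628], [0.0906, 0.0609], [0.0913, 0.0592], [0.0902, 0.0573], [0.0907, 0.0556], [0.0915, 0.0539], [0.0912, 0.0521], [0.0922, 0.0503], [0.0926, 0.0486], [0.0924, 0.0467], [0.0926, 0.0633], [0.089, 0.0611], [0.0906, 0.0595], [0.0893, 0.0576], [0.0905, 0.0559], [0.092, 0.0542], [0.0913, 0.0524], [0.0918, 0.0506], [0.0919, 0.0488], [0.089, 0.0615], [0.0903, 0.0598], [0.0903, 0.058], [0.0906, 0.0562], [0.0905, 0.0544], [0.089, 0.0583]]
block in bar frame [[-0.06505607  0.0549515 ]]
```

```bash
cat > g.py <<'E'
from h import *
M=c2w("top");im=cv2.imread("pics/top0.png").min(2).astype(float)
L=[];Rr=[]
for v in range(162,228):   # rows between the rods
    uc=294.5+(v-143.3)*(332-294.5)/100
    us=np.arange(int(uc)-6,int(uc)+7);I=im[v,us];pk=I.max();th=(pk+60)/2
    k=np.where(I>th)[0]
    l,r=k[0],k[-1]
    if l==0 or r==12: continue
    ul=us[l]-1+(th-I[l-1])/(I[l]-I[l-1]);ur=us[r]+(I[r]-th)/(I[r]-I[r+1])
    L.append(at_z("top",[ul,v],.043,M)[:2]);Rr.append(at_z("top",[ur,v],.043,M)[:2])
L=np.array(L);Rr=np.array(Rr)
def fit(a):
    vx,vy,x,y=cv2.fitLine(a.astype(np.float32),cv2.DIST_HUBER,0,.01,.01).ravel();s=np.sign(vx);return np.array([vx,vy])*s,np.array([x,y])
wl,ml=fit(L);wr,mr=fit(Rr);n=np.array([-wl[1],wl[0]])
if __name__=="__main__":
    print(len(L),ml,np.degrees(np.arctan2(*wl[::-1])),np.degrees(np.arctan2(*wr[::-1])),"thick",(mr-ml)@n)
    f=lambda uv,z:((at_z("top",[200+uv[0]/3,100+uv[1]/3],z,M)[:2]-ml)@np.c_[wl,n]).round(4)
    print("low end",f((397,438),.043),"up end",f((283,124),.043),"stop tip",f((243,142),.038),"stop near edge",f((258,143),.038),f((245,148),.038))
    print("block corners",[at_z("top",[200+a/3,100+b/3],.095,M)[:2].round(4).tolist() for a,b in((231,380),(286,347),(302,378),(248,413))])
    print("pin",at_z("top",[200+288/3,100+412/3],.082,M))
    m=im[215:240,275:303]
    cs=(at_z("top",[275+0,0],.095,M))
E
python3 g.py
```

```text
66 [0.36106998 0.371843  ] 18.935535 18.90133 thick -0.00821404
low end [-0.0923 -0.0042] up end [ 0.1066 -0.0058] stop tip [0.1056 0.0203] stop near edge [0.1019 0.012 ] [0.1017 0.0204]
block corners [[0.3057, 0.4304], [0.3232, 0.4001], [0.306, 0.3916], [0.2875, 0.4213]]
pin [0.28859433 0.39982961 0.082     ]
```

```bash
cat >> h.py <<'E'
def go(x,y,z,head):
    T=toolT();s=T[:3,:3].T@(np.array([x,y,z])-T[:3,3]);h=np.degrees(np.arctan2(T[1,0],T[0,0]))
    o=get_obs();print("t",round(o["time_s"],2),"tcp",o["tool_pos"].round(4),"head",round(h,2),"F",np.round(o["force"],1),"w",round(o["grip_width"],4))
    print("shift",s.round(4),"turn",round(-((head-h+180)%360-180),2))
E
python3 -c "
from h import *
go(.267,.388,.13,210)"
```

```text
t 0.9 tcp [0.2685 0.592  0.2226] head 155.61 F [-0.8 -0.7  1. ] w 0.0868
shift [-0.0829 -0.1864  0.0926] turn -54.39
```

drive_tool --moves "-0.010 -0.023 0.010 -7 -0.68; -0.021 -0.047 0.022 -14 -0.68; -0.031 -0.07 0.034 -21 -0.68; -0.042 -0.094 0.046 -28 -0.68; -0.052 -0.117 0.058 -35 -0.68; -0.063 -0.141 0.070 -42 -0.68; -0.073 -0.164 0.082 -48.5 -0.68; -0.083 -0.186 0.0926 -54.4 -0.68" --grip_force 20

```text
time_s: 1.7
tool_pos: [0.2672, 0.3871, 0.1296]
tool_rot: [-180.0, 0.0, -149.7]
force: [0.6, 0.1, -0.8]
grip_width: 0.0309
```

```bash
python3 - <<'E'
from h import *
T=toolT();im,d=read_camera("wrist");save("pics/w1.png",im)
M=c2w("wrist",T)
for t in ("block_center","guide_face"):
    for r in pinpoint("wrist",t)[:2]: print(t,np.round(r["uv"],1),round(r["conf"],2),at_z("wrist",r["uv"],{"block_center":.055,"guide_face":.025}[t],M).round(4))
go(.267,.388,.067,210)
E
```

```text
block_center [325.9 268.4] 0.83 [0.305  0.4117 0.055 ]
t 1.85 tcp [0.2674 0.3868 0.1296] head -150.15 F [0.5 0.7 0.3] w 0.0195
shift [-0.0003  0.0013  0.0626] turn -0.15
```

View pics/w1.png

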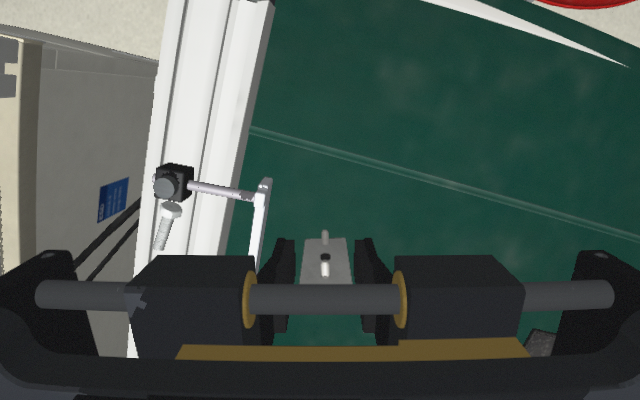

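drive_tool --moves "0 0.001 0.016 0 -0.68; 0 0.001 0.032 0 -0.68; 0 0.001 0.048 0 -0.68; 0 0.001 0.0626 0 -0.68; -0.004 0.001 0.0626 0 -0.68; -0.009 0.001 0.0626 0 -0.68; -0.014 0.001 0.0626 0 -0.68; -0.019 0.001 0.0626 0 -0.68"

```text
time_s: 2.65
tool_pos: [0.2842, 0.3999, 0.0684]
tool_rot: [179.9, 0.1, -150.0]
force: [0.1, -0.4, 0.9]
grip_width: 0.0141
```

drive_tool --moves "-0.004 0 0 0 -0.68; -0.008 0 0 0 -0.68; -0.012 0 0 0 -0.68; -0.016 0 0 0 -0.68; -0.020 0 0 0 -0.68; -0.023 0 0 0 -0.68; -0.026 0 0 0 -0.68; -0.026 0 0 0 -0.68"

```text
time_s: 3.45
tool_pos: [0.3062, 0.4118, 0.0674]
tool_rot: [-180.0, 0.0, -150.0]
force: [-0.2, 0.4, -0.0]
grip_width: 0.0139
```

```bash
python3 - <<'E'
from h import *
go(.267,.388,.067,210)
im,d=read_camera("scene");save("pics/s2.png",im[120:260,230:370].repeat(4,0).repeat(4,1))
E
```

```text
t 3.45 tcp [0.3062 0.4118 0.0674] head -150.01 F [-0.2  0.4 -0. ] w 0.0139
shift [ 0.0458 -0.0011  0.0004] turn -0.01
```

View pics/s2.png

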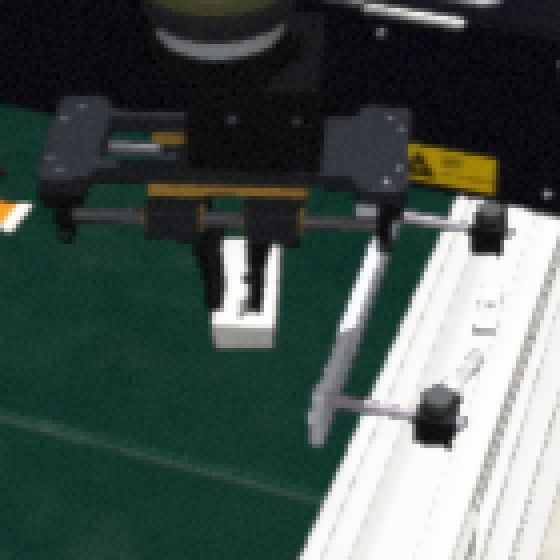

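```bash
python3 - <<'E'
from h import *
go(.2937,.4756,.1,108.9)
from g import *
d=np.load("pics/top0.npy")
for u,v in ((205,166),(225,161),(250,155),(280,147),(300,141)):
    for dv in (-12,-6,-2,2): 
        P=at_d("top",(u,v+dv),d,M); print((u,v+dv),((P[:2]-ml)@np.c_[wl,n]).round(3),P[2].round(3),end=" ")
    print()
E
```

```text
t 3.5 tcp [0.3059 0.4117 0.0673] head -150.0 F [0.5 0.1 1. ] w 0.0137
shift [-0.0214  0.0614 -0.0327] turn 101.1
(205, 154) [0.115 0.143] 0.123 (205, 160) [0.115 0.15 ] 0.09 (205, 164) [0.115 0.155] 0.069 (205, 168) [0.124 0.164] 0.012 
(225, 149) [0.112 0.11 ] 0.12 (225, 155) [0.113 0.116] 0.085 (225, 159) [0.114 0.12 ] 0.06 (225, 163) [0.119 0.126] 0.015 
(250, 143) [0.11  0.069] 0.113 (250, 149) [0.109 0.073] 0.082 (250, 153) [0.11  0.076] 0.056 (250, 157) [0.115 0.079] 0.013 
(280, 135) [0.106 0.018] 0.113 (280, 141) [0.105 0.02 ] 0.081 (280, 145) [0.106 0.021] 0.055 (280, 149) [0.11  0.022] 0.014 
(300, 129) [ 0.103 -0.016] 0.119 (300, 135) [ 0.103 -0.016] 0.085 (300, 139) [ 0.102 -0.015] 0.063 (300, 143) [ 0.108 -0.017] 0.013
```

drive_tool --moves "0 0 -0.016 8 -0.4; 0 0 -0.033 16 0; -0.004 0.012 -0.033 24 0.5; -0.008 0.024 -0.033 32 1; -0.012 0.036 -0.033 40 1; -0.016 0.046 -0.033 48 1; -0.020 0.055 -0.033 56 1; -0.0214 0.0614 -0.033 64 1"

```text
time_s: 4.3
tool_pos: [0.2933, 0.4762, 0.1003]
tool_rot: [180.0, -0.0, 145.7]
force: [0.2, -0.1, -0.2]
grip_width: 0.07
```

```bash
python3 - <<'E'
from h import *
go(.2937,.4756,.1,108.9)
E
```

```text
t 4.3 tcp [0.2933 0.4762 0.1003] head 145.7 F [ 0.2 -0.1 -0.2] w 0.07
shift [-0.0007 -0.0002  0.0003] turn 36.8
```

drive_tool --moves "0 0 0 8 1; 0 0 0 16 1; 0 0 0 24 1; 0 0 0 32 1; 0 0 0 37 1; 0 0 0 37 1; 0 0 0 37 1; 0 0 0 37 1"

```text
time_s: 5.1
tool_pos: [0.2935, 0.4755, 0.1003]
tool_rot: [-180.0, 0.0, 109.1]
force: [0.2, -0.5, 0.4]
grip_width: 0.0872
```

```bash
cat > look.py <<'E'
import sys
from h import *
from g import ml,wl,n
tag=sys.argv[1]
for cam in ("wrist","top","scene"):
    T=toolT();im,d=read_camera(cam);save(f"pics/{cam}_{tag}.png",im);M=c2w(cam,T)
    for t,z in (("block_center",.025),("gauge_block",.015),("guide_face",.025)):
        for r in pinpoint(cam,t)[:1]:
            P=at_z(cam,r["uv"],z,M);print(cam,t,np.round(r["uv"],0),round(r["conf"],2),"guide frame",((P[:2]-ml)@np.c_[wl,n]).round(4))
go(*toolT()[:3,3],108.9)
print("tcp in guide",((toolT()[:2,3]-ml)@np.c_[wl,n]).round(4))
E
python3 look.py 3
python3 -c "
import cv2,numpy as np
a=cv2.imread('pics/top_3.png')[120:280,220:380];b=cv2.imread('pics/wrist_3.png')
cv2.imwrite('pics/c3.png',np.hstack([cv2.resize(a,(320,320)),cv2.resize(b,(480,320))]))"
```

```text
wrist block_center [382. 275.] 0.58 guide frame [0.0136 0.0672]
wrist gauge_block [376. 266.] 0.64 guide frame [0.01   0.0701]
wrist guide_face [370. 346.] 0.55 guide frame [ 0.0074 -0.0018]
top gauge_block [347. 172.] 0.17 guide frame [ 0.0266 -0.0798]
top guide_face [310. 196.] 0.82 guide frame [0.0054 0.0003]
scene block_center [294. 194.] 0.86 guide frame [0.0127 0.0616]
scene gauge_block [293. 195.] 0.91 guide frame [0.0174 0.0649]
scene guide_face [315. 200.] 0.61 guide frame [0.0045 0.0054]
t 5.7 tcp [0.2936 0.4756 0.1004] head 109.01 F [-0.4 -0.1  0.8] w 0.0868
shift [0. 0. 0.] turn 0.11
tcp in guide [-0.0302  0.12  ]
```

View pics/c3.png

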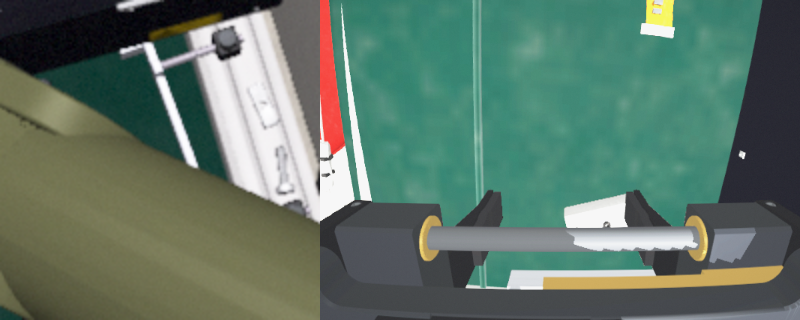

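drive_tool --moves "0 0 0.02 0 1; 0 0 0.04 0 1; 0 0 0.06 0 1; 0 0 0.079 0 1; -0.007 0 0.079 0 1; -0.014 0 0.079 0 1; -0.021 0 0.079 0 1; -0.028 0 0.079 0 1"

```text
time_s: 6.5
tool_pos: [0.3035, 0.4494, 0.0227]
tool_rot: [179.9, -0.1, 109.0]
force: [0.2, 1.5, -0.5]
grip_width: 0.0873
```

drive_tool --moves "-0.006 0 0 0 1; -0.012 0 0 0 1; -0.018 0 0 0 1; -0.024 0 0 0 1; -0.030 0 0 0 1; -0.035 0 0 0 1; -0.039 0 0 0 1; -0.041 0 0 0 1"

```text
time_s: 7.3
tool_pos: [0.3162, 0.4103, 0.0215]
tool_rot: [180.0, -0.0, 109.0]
force: [-2.0, 5.1, 2.0]
grip_width: 0.0872
```

```bash
python3 look.py 4
python3 -c "
import cv2,numpy as np
a=cv2.imread('pics/scene_4.png')[140:240,250:370];b=cv2.imread('pics/wrist_4.png')
cv2.imwrite('pics/c4.png',np.hstack([cv2.resize(a,(400,333)),cv2.resize(b,(400,333))]))"
```

```text
wrist block_center [390. 305.] 0.74 guide frame [0.0035 0.0245]
wrist gauge_block [383. 292.] 0.59 guide frame [0.0016 0.0259]
wrist guide_face [393. 336.] 0.64 guide frame [0.0069 0.0038]
scene block_center [308. 200.] 0.92 guide frame [0.0016 0.0209]
scene gauge_block [309. 204.] 0.62 guide frame [-0.0013  0.0179]
scene guide_face [315. 202.] 0.65 guide frame [-0.0047  0.0033]
t 7.9 tcp [0.316  0.4104 0.0214] head 109.01 F [-1.1  2.9  2.5] w 0.0868
shift [0. 0. 0.] turn 0.11
tcp in guide [-0.0301  0.051 ]
```

View pics/c4.png

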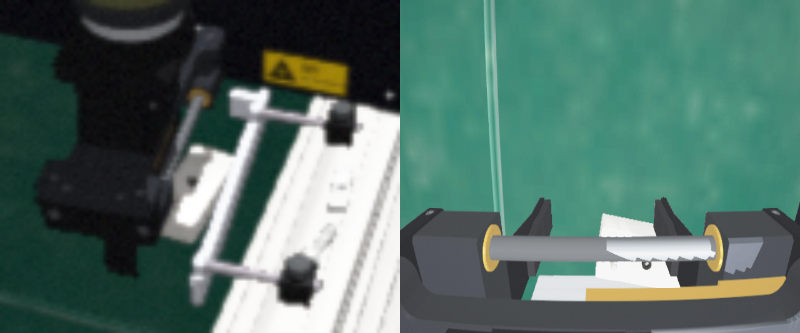

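drive_tool --moves "-0.001 0 0 0 1; -0.002 0 0 0 1; -0.003 0 0 0 1; -0.004 0 0 0 1; -0.005 0 0 0 1; -0.006 0 0 0 1; -0.007 0 0 0 1; -0.007 0 0 0 1"

```text
time_s: 8.7
tool_pos: [0.3143, 0.4073, 0.0216]
tool_rot: [-179.9, -0.3, 109.2]
force: [-8.1, 9.0, 0.8]
grip_width: 0.0871
```

```bash
python3 look.py 5
```

```text
wrist block_center [390. 306.] 0.76 guide frame [0.0012 0.0215]
wrist gauge_block [392. 295.] 0.6 guide frame [0.0039 0.0218]
wrist guide_face [394. 336.] 0.67 guide frame [0.0051 0.0019]
scene block_center [310. 199.] 0.87 guide frame [0.0047 0.0174]
scene gauge_block [310. 199.] 0.73 guide frame [0.0151 0.02  ]
scene guide_face [314. 202.] 0.6 guide frame [-0.0045  0.0039]
t 9.3 tcp [0.3143 0.4073 0.0216] head 109.25 F [-8.2  9.6  2.3] w 0.0866
shift [0. 0. 0.] turn 0.35
tcp in guide [-0.0327  0.0487]
```

```bash
python3 -c "
import cv2,numpy as np
a=cv2.imread('pics/scene_5.png')[150:230,260:360];b=cv2.imread('pics/wrist_5.png')[220:380,160:560]
cv2.imwrite('pics/c5.png',np.vstack([cv2.resize(b,(750,300),interpolation=3),cv2.copyMakeBorder(cv2.resize(a,(375,300),interpolation=3),0,0,0,375,0)]))"
```

```text
(no output)
```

View pics/c5.png

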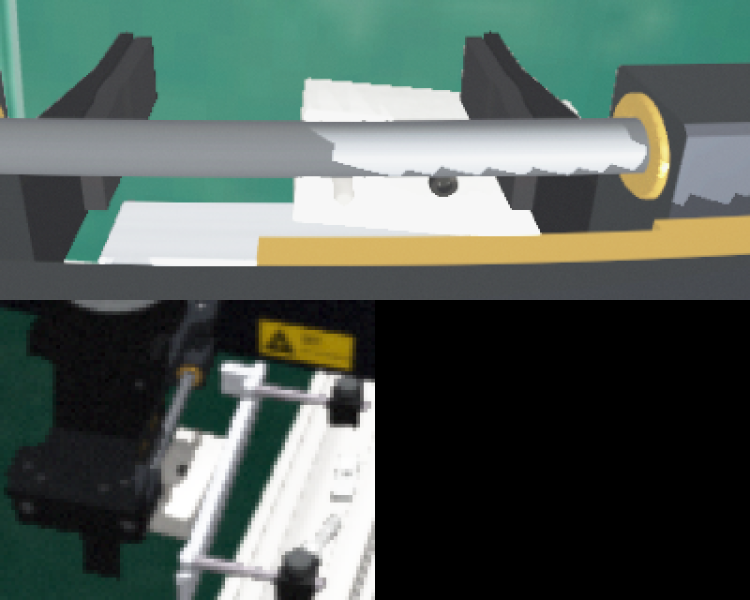

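```bash
python3 - <<'E'
from h import *
from g import ml,wl,n
M=c2w("wrist")
for name,px,z in (("outer rear",(305,80),.035),("outer front",(460,95),.035),("inner rear",(293,218),.035),("bar top outer edge L",(125,202),.043),("bar outer R",(290,204),.043),("pin top",(343,180),.047)):
    uv=(160+px[0]*400/750,220+px[1]*160/300);P=at_z("wrist",uv,z,M);print(name,((P[:2]-ml)@np.c_[wl,n]).round(4))
E
```

```text
outer rear [-0.0355  0.0527]
outer front [0.0051 0.0485]
inner rear [-0.0387  0.0095]
bar top outer edge L [-0.083   0.0202]
bar outer R [-0.0392  0.0204]
pin top [-0.0257  0.0309]
```

```bash
python3 - <<'E'
from h import *
from g import ml,wl,n
M=c2w("wrist")
for name,px,z in (("outer rear",(305,80),.015),("outer front",(460,95),.015),("inner rear",(293,218),.035),("bar outer L",(125,202),.015),("bar outer R",(290,204),.015),("pin top",(343,180),.047)):
    uv=(160+px[0]*400/750,220+px[1]*160/300);P=at_z("wrist",uv,z,M);print(name,((P[:2]-ml)@np.c_[wl,n]).round(4))
E
```

```text
outer rear [-0.0356  0.0424]
outer front [0.0104 0.0376]
inner rear [-0.0387  0.0095]
bar outer L [-0.0926 -0.0014]
bar outer R [-0.0401 -0.0012]
pin top [-0.0257  0.0309]
```

drive_tool --moves "0.008 0 0 0 1; 0.017 0 0 0 1; 0.017 -0.012 0 0 1; 0.017 -0.026 0 0 1; 0.017 -0.040 0 0 1; 0.015 -0.040 0 0 1; 0.012 -0.040 0 0 1; 0.009 -0.040 0 0 1"

```text
time_s: 10.1
tool_pos: [0.2782, 0.3989, 0.0216]
tool_rot: [180.0, -0.0, 109.0]
force: [-1.0, 0.1, -0.2]
grip_width: 0.0872
```

drive_tool --moves "-0.001 0 0 0 1; -0.002 0 0 0 1; -0.004 0 0 0 1; -0.005 0 0 0 1; -0.006 0 0 0 1; -0.007 0 0 0 1; -0.008 0 0 0 1; -0.009 0 0 0 1"

```text
time_s: 10.9
tool_pos: [0.2798, 0.3932, 0.0218]
tool_rot: [179.9, -0.2, 109.1]
force: [-3.3, 8.7, -2.3]
grip_width: 0.0869
```

```bash
python3 look.py 6;python3 -c "
import cv2,numpy as np
b=cv2.imread('pics/wrist_6.png')[220:380,160:560]
cv2.imwrite('pics/c6.png',cv2.resize(b,(750,300),interpolation=3))"
```

```text
scene block_center [310. 199.] 0.88 guide frame [0.0056 0.0169]
scene gauge_block [310. 203.] 0.9 guide frame [0.0016 0.0167]
scene guide_face [315. 199.] 0.65 guide frame [0.0062 0.0058]
t 11.5 tcp [0.2797 0.3932 0.0217] head 109.13 F [-2.6  7.8 -1.3] w 0.087
shift [0. 0. 0.] turn 0.23
tcp in guide [-0.07    0.0466]
```

View pics/c6.png

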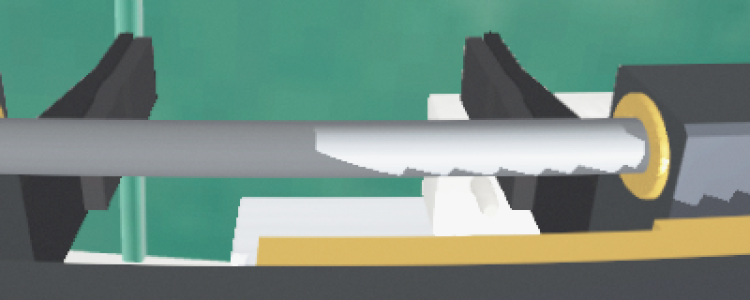

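drive_tool --moves "0.010 0 0 0 1; 0.018 -0.002 0 0 0.5; 0.018 -0.012 0 0 0; 0.018 -0.020 0 0 0; 0.018 -0.020 0 0 0; 0.008 -0.020 0 0 0; -0.004 -0.020 0 0 0; -0.010 -0.020 0 0 0"

```text
time_s: 12.3
tool_pos: [0.2658, 0.3726, 0.0213]
tool_rot: [-180.0, 0.1, 108.9]
force: [-0.4, 0.8, 0.0]
grip_width: 0.0455
```

```bash
python3 look.py 7
```

```text
top block_center [303. 200.] 0.61 guide frame [0.0037 0.0152]
top gauge_block [302. 196.] 0.51 guide frame [0.012  0.0133]
scene block_center [310. 199.] 0.6 guide frame [0.0034 0.0181]
scene gauge_block [310. 203.] 0.55 guide frame [0.0004 0.0171]
scene guide_face [315. 200.] 0.82 guide frame [0.0039 0.005 ]
t 12.9 tcp [0.2648 0.3749 0.0214] head 109.03 F [0.7 0.2 0.2] w 0.0436
shift [0. 0. 0.] turn 0.13
tcp in guide [-0.0901  0.0341]
```

drive_tool --moves "-0.007 0 0 0 0; -0.014 0 0 0 0; -0.014 0.005 0 0 0; -0.014 0.010 0 0 0; -0.014 0.016 0 0 0; -0.014 0.022 0 0 0; -0.014 0.028 0 0 0; -0.014 0.034 0 0 0"

```text
time_s: 13.7
tool_pos: [0.3011, 0.3725, 0.0212]
tool_rot: [-179.9, 0.0, 109.0]
force: [-3.1, -0.7, 2.6]
grip_width: 0.0432
```

drive_tool --moves "0 0.005 0 0 0; 0 0.010 0 0 0; 0 0.015 0 0 0; 0 0.020 0 0 0; 0 0.025 0 0 0; 0 0.029 0 0 0; 0 0.033 0 0 0; 0 0.036 0 0 0"

```text
time_s: 14.5
tool_pos: [0.336, 0.3843, 0.0214]
tool_rot: [180.0, 0.0, 109.0]
force: [-1.8, -0.2, -0.2]
grip_width: 0.0436
```

```bash
python3 look.py 8
```

```text
wrist block_center [461. 265.] 0.92 guide frame [0.0499 0.0171]
wrist gauge_block [450. 255.] 0.94 guide frame [0.0477 0.0182]
scene block_center [315. 188.] 0.4 guide frame [0.0481 0.0169]
scene gauge_block [316. 190.] 0.37 guide frame [0.0504 0.0151]
scene guide_face [315. 200.] 0.84 guide frame [0.0049 0.004 ]
t 15.1 tcp [0.3357 0.3843 0.0215] head 109.01 F [ 1.  -0.6  0.7] w 0.0438
shift [0. 0. 0.] turn 0.11
tcp in guide [-0.02  0.02]
```

drive_tool --moves "0 0.001 0 0 0; 0 0.002 0 0 0; 0 0.003 0 0 0; 0 0.004 0 0 0; 0 0.005 0 0 0; 0 0.006 0 0 0; 0 0.007 0 0 0; 0 0.008 0 0 0"

```text
time_s: 15.9
tool_pos: [0.3432, 0.3869, 0.0213]
tool_rot: [180.0, -0.0, 109.0]
force: [-1.5, 1.3, -0.9]
grip_width: 0.0437
```

Still free sliding; continue slowly.

drive_tool --moves "0 0.001 0 0 0; 0 0.002 0 0 0; 0 0.003 0 0 0; 0 0.004 0 0 0; 0 0.005 0 0 0; 0 0.006 0 0 0; 0 0.007 0 0 0; 0 0.007 0 0 0"

```text
time_s: 16.7
tool_pos: [0.3501, 0.3892, 0.0214]
tool_rot: [180.0, -0.0, 109.0]
force: [-0.7, 0.4, -0.4]
grip_width: 0.0436
```

```bash
python3 look.py 9;python3 -c "
import cv2,numpy as np
a=cv2.imread('pics/scene_9.png')[150:230,260:360];b=cv2.imread('pics/wrist_9.png')[180:380,240:640]
cv2.imwrite('pics/c9.png',np.hstack([cv2.resize(b,(500,250),interpolation=3),cv2.resize(a,(300,250),interpolation=3)]))"
```

```text
wrist block_center [456. 262.] 0.92 guide frame [0.0623 0.019 ]
wrist gauge_block [452. 251.] 0.9 guide frame [0.0637 0.0203]
scene block_center [317. 182.] 0.54 guide frame [0.0685 0.0168]
scene gauge_block [315. 186.] 0.47 guide frame [0.0641 0.0191]
scene guide_face [316. 199.] 0.89 guide frame [0.0071 0.0038]
t 17.3 tcp [0.35   0.3893 0.0215] head 109.0 F [0.2 0.4 0.4] w 0.0437
shift [0. 0. 0.] turn 0.1
tcp in guide [-0.0048  0.0201]
```

View pics/c9.png

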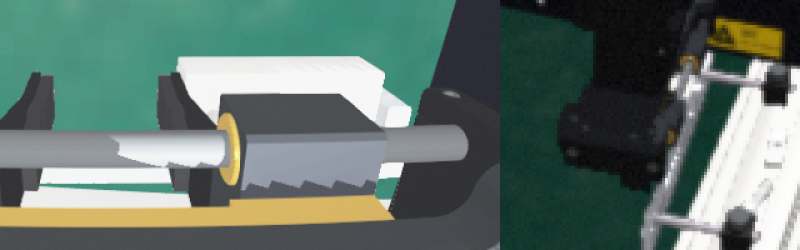

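drive_tool --moves "0 0.001 0 0 0; 0 0.0015 0 0 0; 0 0.002 0 0 0; 0 0.0025 0 0 0; 0 0.003 0 0 0; 0 0.0035 0 0 0; 0 0.004 0 0 0; 0 0.004 0 0 0"

```text
time_s: 18.1
tool_pos: [0.3527, 0.3903, 0.0213]
tool_rot: [-179.9, 0.0, 109.0]
force: [-5.2, -1.6, 3.0]
grip_width: 0.0435
```

drive_tool --moves "0 0.0005 0 0 0; 0 0.001 0 0 0; 0 0.0015 0 0 0; 0 0.002 0 0 0; 0 0.0025 0 0 0; 0 0.003 0 0 0; 0 0.003 0 0 0; 0 0.003 0 0 0"

```text
time_s: 18.9
tool_pos: [0.3528, 0.3902, 0.0213]
tool_rot: [-179.6, 0.1, 109.1]
force: [-12.1, -5.4, 11.3]
grip_width: 0.0435
```

```bash
python3 look.py 10
```

```text
wrist block_center [460. 263.] 0.88 guide frame [0.0668 0.0187]
wrist gauge_block [454. 254.] 0.88 guide frame [0.0674 0.0193]
scene block_center [318. 181.] 0.52 guide frame [0.0742 0.0135]
scene gauge_block [317. 186.] 0.42 guide frame [0.0661 0.0161]
scene guide_face [316. 202.] 0.66 guide frame [-0.0033 -0.0006]
t 19.5 tcp [0.3528 0.3903 0.0214] head 109.06 F [-11.5  -4.8  12. ] w 0.0434
shift [0. 0. 0.] turn 0.16
tcp in guide [-0.0019  0.0201]
```

drive_tool --moves "0 -0.004 0 0 0; 0 -0.010 0 0 0; 0 -0.018 0 0 0; 0 -0.026 -0.01 0 0; 0.01 -0.030 -0.03 0 0; 0.03 -0.030 -0.055 0 0; 0.05 -0.030 -0.08 0 0; 0.07 -0.030 -0.10 0 0"

```text
time_s: 20.3
tool_pos: [0.3052, 0.4489, 0.1239]
tool_rot: [179.9, -0.1, 109.0]
force: [0.3, 0.0, -0.5]
grip_width: 0.0435
```

```bash
python3 look.py 11;python3 -c "
import cv2,numpy as np
a=cv2.imread('pics/scene_11.png')[140:240,260:360];t=cv2.imread('pics/top_11.png')[120:260,260:400];b=cv2.imread('pics/wrist_11.png')[200:400,240:640]
cv2.imwrite('pics/c11.png',np.vstack([cv2.resize(b,(600,300),interpolation=3),np.hstack([cv2.resize(a,(300,300),interpolation=3),cv2.resize(t,(300,300),interpolation=3)])]))"
```

```text
scene block_center [348. 200.] 0.65 guide frame [ 0.0239 -0.0726]
scene gauge_block [317. 186.] 0.59 guide frame [0.0658 0.0139]
scene guide_face [313. 201.] 0.79 guide frame [0.0003 0.0091]
t 20.9 tcp [0.3054 0.4471 0.1209] head 108.96 F [-0.6 -0.4  0.7] w 0.0435
shift [0. 0. 0.] turn 0.06
tcp in guide [-0.0282  0.0893]
```

View pics/c11.png

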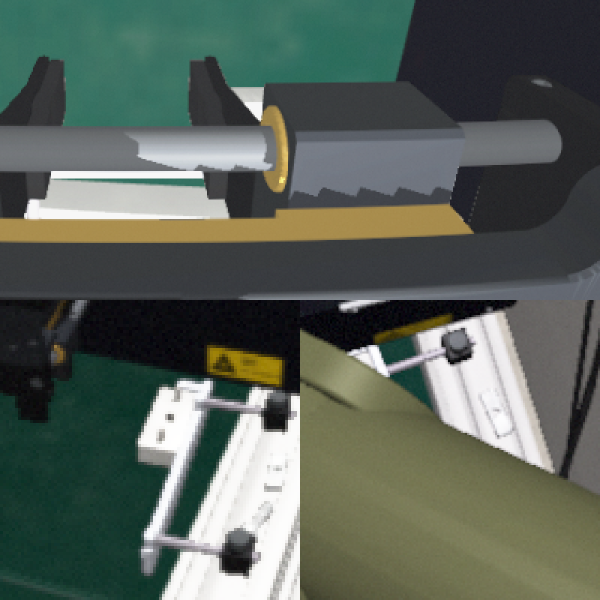

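drive_tool --moves "0.03 0 -0.02 0 0; 0.06 0 -0.04 0 0; 0.09 0 -0.06 0 0; 0.12 0 -0.08 0 0; 0.15 0 -0.1 0 0; 0.18 0 -0.1 0 0; 0.2 0 -0.1 0 0; 0.2 0 -0.1 0 0"

```text
time_s: 21.7
tool_pos: [0.2373, 0.6391, 0.2202]
tool_rot: [-179.9, -0.0, 109.2]
force: [-0.3, -0.3, -1.1]
grip_width: 0.0433
```

```bash
python3 look.py 12;python3 -c "
import cv2,numpy as np
a=cv2.imread('pics/scene_12.png')[145:225,275:355];t=cv2.imread('pics/top_12.png')[125:225,250:350]
cv2.imwrite('pics/c12.png',np.hstack([cv2.resize(a,(400,400),interpolation=3),cv2.resize(t,(400,400),interpolation=3)]))"
```

```text
top block_center [290. 168.] 0.56 guide frame [0.066  0.0171]
top gauge_block [290. 166.] 0.74 guide frame [0.073  0.0158]
top guide_face [313. 196.] 0.76 guide frame [ 0.0033 -0.0045]
scene block_center [316. 180.] 0.88 guide frame [0.0761 0.0192]
scene gauge_block [315. 186.] 0.64 guide frame [0.0656 0.021 ]
scene guide_face [315. 202.] 0.81 guide frame [-0.0029  0.0033]
t 22.3 tcp [0.2403 0.6367 0.2216] head 108.98 F [ 0.6 -0.5 -0.5] w 0.0431
shift [0. 0. 0.] turn 0.08
tcp in guide [-0.0283  0.2897]
```

View pics/c12.png

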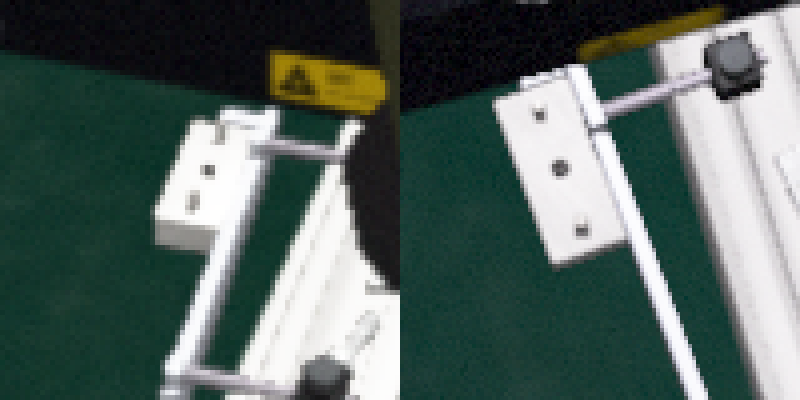

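```bash
python3 - <<'E'
from h import *
from g import ml,wl,n,M
for nm,px,z in (("outer front",(495,97),.035),("outer rear",(555,266),.035),("inner rear",(632,240),.035),("pin front top",(541,114),.047),("pin rear top",(583,231),.047)):
    P=at_z("top",(250+(px[0]-400)/4,125+px[1]/4),z,M);print(nm,((P[:2]-ml)@np.c_[wl,n]).round(4))
E
```

```text
outer front [0.1075 0.0336]
outer rear [0.0253 0.0343]
inner rear [ 0.0246 -0.002 ]
pin front top [0.09   0.0173]
pin rear top [0.0338 0.0177]
```

```bash
python3 -c "
from cell import *
print(sign_off())"
```

```text
the job is handed in; nothing more can be done
None
```

I tipped the block over with the fingertips either side of its pins, and it now lies flat with its pins up. I then pushed it flush against the guide bar and along the bar into the end stop. The job was handed in at about 22 s, and `sign_off()` gave no verdict.

**Last checks, from the top camera:**
- **Bar side:** the block's long side is parallel to the bar within about 0.5°. Its outer edge measured 34 mm from the bar face; a flush block would read 36 mm, so the difference is within calibration error.
- **Stop end:** the block's centre is about 65 mm along the bar in my own frame. The guide's origin sits near 5 mm there, so it is at about 60 mm, where it should be. The end stop pushed back with 12–13 N when the block seated.
- **Clearance:** the gripper was backed well away, the measured force was near zero, and I never went near the bolt or the nut plate. I did not measure their positions again.

**What disagreed or went wrong:**
- **Side push:** the first one stalled at about 12 N with the block turned roughly 6°. A second push further back along its side brought it flush.
- **Scene camera:** the trained network's final along-bar reading there put the block centre at 76 mm. The top camera's network reading (66 mm) and the measured edges (65 mm) agreed with each other, so I relied on those.

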